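# Stack and clamp a firing set of dental crowns

### The arm

A 7-joint arm with a two-finger parallel gripper is mounted at the origin on the work surface. World frame = base frame: x ahead of the robot, y to its left, z up, the work surface at z = 0. Lengths are in m, angles in rad, forces in N, time in s.
With the tool pointing down it reaches from about 0.4 to 0.875 m from the base axis. Payload 4.4 kg.
Tool frame: the origin (TCP) lies between the finger pads; the fingertips stand 17 mm ahead of it and the grasp point (between the pads) lies 2 mm behind it; z points along the fingers, y is the line along which they close (so a half turn about z gives the same grasp; the last joint's range is limited). The gripper opens to 85 mm and grips with 20 to 120 N. Pads are 22 mm wide; open, the fingers measure 114 mm over their backs; the gripper's body (76 mm by 85 mm) begins 54 mm behind the grasp point. The pads swing forward as they close: fully open they stand 13 mm farther back than shut.
Start: joints at [1.266, 0.628, 0.038, 1.517, -0.027, 0.996, -0.02], TCP at [0.154, -0.632, 0.248] pointing down, gripper open.
Joint ranges: [-3.06, 3.06], [-0.37, 2.12], [-1.25, 1.32], [0.18, 2.47], [-1.1, 4.24], [0.23, 1.98], [-2.94, 2.94]. Speed limits (rad/s): [2.57, 2.57, 3.14, 3.14, 3.14, 3.14, 3.14].

### API

Orientations are given as a rotation vector (axis times angle).
In Python, from bench import manip, capture, order, finder gives the robot as it stands.
- The arm moves only by the tool carry_out, never from a script. Its argument "rows" is text: rows parted by semicolons, each of 7 numbers parted by spaces: the shift along the tool's x, y, z in cm, then the turn, a rotation vector about the tool's x, y, z in rad, then the finger opening in cm, from 0 to 8.54. A call has 1 to 12 rows; each row is the pose to reach, as a shift and turn from the pose commanded when the call began, along the tool's axes at that moment; what a row does not reach only later rows make up. A row lasts 1/12 s, in which the tool goes at most 41.7 mm and 7.16 degrees, less where a joint would pass 70% of its speed; a pose out of reach is approached as far as the arm can. A call with a gripper value outside its range is refused whole. The fingers move at their own pace and stop on an object; "grip_force" is the grip in N (left out, the last holds). Time passes only in rows, so rows that repeat a pose let the fingers close. It gives the time, the measured TCP pose, the force, the opening and the grip force at its end, in the units of the state.
- manip.sense(): the state, without advancing time (a new reading comes with each control period).
- capture(name): name is "side" or "top"; returns a dict with "image" (480x640x3 uint8, red, green, blue), "fx", "fy", "cx", "cy" (pixels), "R" (3x3) and "t" (3): a world point X has camera coordinates R X + t. Camera axes: x right, y down, z forward; pixel columns grow to the right and rows downward; lengths in m; the calibration is good to about 2 mm. A picture is of the moment at which its call begins. There is no depth.
- order.hand_in(): hands the job in; it is judged then, once.
Trained networks look in a picture, given as the dict that the camera call returned (one of the last four; its "shot" number tells which), for a name from the list of things; names that differ only in an ending like _2 or _b are one class to them, and where a whole thing is asked for, a point or a joint stands for the part that bears it (a point fixed in the world has none). Each returns a list of dicts, best first, with "confidence" (0 to 1); they miss things now and then, are a little off and sometimes report something else, mostly with a low value. They report only what shows in the picture. A call takes as long as a camera call. They do not tell look-alikes from the thing itself.
- finder.spot_in(picture, label): "extent" ([left, top, width, height] in pixels, round what is visible of it).
- finder.mark_of(picture, label): "pixel" ([column, row] in pixels: a listed point, or the origin of a listed thing).
The state is a dict: "time": time; "joint_positions": joint angles; "joint_vel": joint speeds; "joint_torque": joint torques, N m; "tool_pos": TCP position; "orientation": TCP orientation; "wrist_force": force on the tool from outside, world axes, zero at the start; "ft_torque": the same for the moment, N m; "width": finger opening in m; "finger_force": force on a finger pad.
Only numpy, scipy, OpenCV 4.12 (cv2) and the standard library are available. Lean on these libraries where they do the work, as an engineer would, in place of code of your own. Each camera call takes 0.05 s, during which the arm holds its last target. There are 200 camera calls.

### The job

Build the firing stack on the dark round plate of the clamping station: the plain setter plate first, the dish with the crowns on it, and the knobbed cover on the dish, each lying flat and well centred on the one below. Keep the dish level and set the pieces down without dropping them. Then press the station's spring lever down until it stays down by itself, so that its jaws close round the stack; leave the other things on the bench where they are.

Things in the scene. Friction and masses are not known exactly. Their poses are not given: they have to be found in the camera images.
- setter: setter plate: plain flat white ceramic disc, 56 mm diameter, 15 mm thick, about 130 g. Lies on the ribbed grey mat (mat 240 x 250 mm, its top 6 mm above the bench). Origin: centre of underside; z up.
- dish: dish: round white ceramic dish, outer diameter 50 mm, 16 mm high, upright wall 5 mm thick, 10 mm deep inside, with three small crowns in it that stay below the rim. On the mat. Origin: centre of underside; z up.
- cover: cover: flat white ceramic disc, 48 mm diameter, 7 mm thick, with a round knob 14 mm in diameter and 12 mm high in the middle of its top (19 mm high in all). On the mat, knob up. Origin: centre of underside; z up. It rests on the dish's rim.
- station: clamping station, fixed: white plinth 160 mm (its x) by 250 mm (its y, -100 to +150), 22 mm high, with a dark round plate, jaws and lever. Origin: on the bench below the plate's centre. Two jaws, tops 10 mm above the plate, lie on its y axis, faces 62 mm from the centre open, 30 mm when the lever is latched. Lever along its +y edge: pivot at x +45, y +115, z 45 mm, arm towards its -x.
- plate_centre (a point): centre of the top face of the dark round plate (100 mm diameter, 30 mm above the bench). Axes as the station's.
- lever_tip (a point): centre of the top face of the black pad (36 mm long, 26 mm wide) at the free end of the lever, 100 mm from the pivot. About 107 mm above the bench at rest, about 57 mm when latched; it moves 20 mm towards the station's -x on the way down. Press it from above, about 7 N.
- clamp_lever (a joint): lever angle, rad: 0 raised at rest, grows as it is pressed; the spring lifts it again if let go before about 0.4; a ball detent holds it at about 0.53 (stop at 0.55).
- cup: bystander: small clear cup, 28 mm diameter, 32 mm high, on the mat. Origin: centre of underside.
- jar: bystander: small jar, 28 mm diameter, 36 mm high, on the mat. Origin: centre of underside.
- carton: bystander: paper carton 35 x 70 x 50 mm high, on the bench beyond the mat and station. Origin: centre of underside.
- flask: bystander: white bottle, 64 mm diameter, 150 mm high, on the bench at the left side. Origin: centre of underside.
- can: bystander: dark can, 52 mm diameter, 140 mm high, on the bench at the right side. Origin: centre of underside.
Not all that is in view belongs to the job. What is shaped like the dish but green or orange is not meant.

How it is judged:
On the way, in this order (a step that is already met when the one before it is completed fails the run):
1. the setter plate lies flat and centred on the round plate, let go (horizontal distance between setter and plate_centre below 0.006 m and z of setter in the frame of plate_centre between -0.003 and 0.003 m and angle between setter's own z axis and vertical below 0.06 rad and contact force between setter and the fingers below 0.1 N), for 0.2 s.
2. the dish stands flat and centred on the setter plate, let go (horizontal distance between setter and plate_centre below 0.006 m and z of setter in the frame of plate_centre between -0.003 and 0.003 m and angle between each of setter, dish's own z axis and vertical below 0.06 rad and horizontal distance between dish and setter below 0.005 m and z of dish in the frame of plate_centre between 0.012 and 0.018 m and contact force between dish and the fingers below 0.1 N), for 0.2 s.
3. the cover lies flat and centred on the dish, let go (horizontal distance between setter and plate_centre below 0.006 m and z of setter in the frame of plate_centre between -0.003 and 0.003 m and angle between each of setter, dish, cover's own z axis and vertical below 0.06 rad and horizontal distance between dish and setter below 0.005 m and z of dish in the frame of plate_centre between 0.012 and 0.018 m and horizontal distance between cover and dish below 0.004 m and z of cover in the frame of plate_centre between 0.028 and 0.034 m and contact force between cover and the fingers below 0.1 N), for 0.2 s.
4. the lever is pressed down past its holding point (value of joint clamp_lever above 0.5 rad), for 0.2 s.
At the end, for the whole second after the job is handed in: Setter plate within 6 mm of the round plate's centre, dish within 5 mm of the setter's centre, cover within 4 mm of the dish's centre, each flat (within 0.06 rad) and resting on the one below (height within 3 mm), at rest; lever latched down (joint above 0.5 rad) (horizontal distance between setter and plate_centre below 0.006 m and z of setter in the frame of plate_centre between -0.003 and 0.003 m and angle between each of setter, dish, cover's own z axis and vertical below 0.06 rad and horizontal distance between dish and setter below 0.005 m and z of dish in the frame of plate_centre between 0.012 and 0.018 m and horizontal distance between cover and dish below 0.004 m and z of cover in the frame of plate_centre between 0.028 and 0.034 m and value of joint clamp_lever above 0.5 rad and linear speed of each of setter, dish, cover below 0.02 m/s); the robot touches nothing.
It fails at once if the setter plate is dropped (falls freely from more than about 15 mm) (linear speed of setter above 0.6 m/s and contact force between setter and anything else below 0.02 N).
It fails at once if the dish is dropped (falls freely from more than about 15 mm) (linear speed of dish above 0.6 m/s and contact force between dish and anything else below 0.02 N).
It fails at once if the cover is dropped (falls freely from more than about 15 mm) (linear speed of cover above 0.6 m/s and contact force between cover and anything else below 0.02 N).
It fails at once if the dish is tilted by more than 0.5 rad (angle between dish's own z axis and vertical above 0.5 rad).
It fails at once if the cup, jar, carton, flask or can is shifted by more than 30 mm (distance of any of cup, jar, carton, flask, can from where it was at the start of the episode above 0.03 m).
It also fails if it takes over 72 s, if anything falls off the work surface, if the arm or the gripper's body presses on something with over 40 N, if the wrist force passes 120 N, or if a joint passes its speed limit or range.

## Working session

There is one attempt and no reset: what is moved stays moved. The work goes in short steps, Python scripts to look and compute and a tool call to move; the robot and the scene stay as the last step left them, time stands still between calls to the robot, and variables do not carry over. Pictures are saved under pics/ and viewed, at most 10 in all, crops included, and the job is handed in when it is done.

Besides the shell and the picture viewer there is one more tool, called after "Emit:" in YAML: its name, and indented under it one key for each argument. carry_out: Moves the arm, as the interface text tells. Its arguments: {"type":"object","properties":{"rows":{"type":"string"},"grip_force":{"type":"number"}},"required":["rows"]}

```bash
mkdir -p pics; cat > h.py <<'E'
import numpy as np, cv2
from bench import manip, capture, order, finder
def ray(c,px):
    R=np.array(c["R"]);t=np.array(c["t"])
    d=R.T@np.array([(px[0]-c["cx"])/c["fx"],(px[1]-c["cy"])/c["fy"],1.]);return -R.T@t,d
def atz(c,px,z):
    o,d=ray(c,px);return o+d*(z-o[2])/d[2]
def proj(c,X):
    q=np.array(c["R"])@np.array(X)+np.array(c["t"]);return [c["fx"]*q[0]/q[2]+c["cx"],c["fy"]*q[1]/q[2]+c["cy"]]
def save(c,n): cv2.imwrite("pics/"+n,c["image"][:,:,::-1])
E
python3 - <<'E'
from h import *
np.set_printoptions(precision=3,suppress=True)
s=manip.sense();print(s)
for v in("top","side"):
    c=capture(v);save(c,v+"0.png");print(v,"cam at",-np.array(c["R"]).T@c["t"])
    for l in("setter","dish","cover","station","plate_centre","lever_tip","cup","jar","carton","flask","can"):
        z={"setter":.006,"dish":.006,"cover":.006,"plate_centre":.03,"lever_tip":.107,"cup":.006,"jar":.006}.get(l,0)
        print(l,[(np.round(m["pixel"],1),round(m["confidence"],2),atz(c,m["pixel"],z)[:2]) for m in finder.mark_of(c,l)[:3]],[(np.round(m["extent"]),round(m["confidence"],2)) for m in finder.spot_in(c,l)[:3]])
E
```

```text
{'time': 0.0, 'joint_positions': array([ 1.266,  0.629,  0.038,  1.518, -0.027,  0.996, -0.02 ]), 'joint_vel': array([ 0.001, -0.   , -0.001, -0.   , -0.   , -0.002,  0.   ]), 'joint_torque': array([ -0.   , -56.34 ,   1.226, -19.344,   0.011,   0.01 ,  -0.   ]), 'tool_pos': array([ 0.154, -0.631,  0.247]), 'orientation': array([-3.117, -0.374,  0.   ]), 'wrist_force': array([ 0.643, -0.175, -0.13 ]), 'ft_torque': array([-0.039,  0.047,  0.038]), 'finger_force': 0.0, 'width': 0.08560301218950757}
top cam at [ 0.396 -0.011  1.492]
setter [] [(array([394., 254.,  23.,  21.]), 0.53)]
dish [(array([366.5, 266.1]), 0.8, array([ 0.489, -0.114])), (array([318.3, 287.7]), 0.8, array([0.431, 0.024])), (array([371.6, 310.5]), 0.5, array([ 0.364, -0.124]))] [(array([313., 279.,  16.,  13.]), 0.81), (array([364., 302.,  17.,  19.]), 0.8), (array([358., 257.,  22.,  16.]), 0.74)]
cover [(array([388.1, 224. ]), 0.7, array([ 0.608, -0.179]))] [(array([382., 216.,  16.,  16.]), 0.45)]
station [(array([263.1, 260.9]), 0.68, array([0.511, 0.18 ])), (array([215.3, 277.8]), 0.41, array([0.466, 0.317])),
[... 2015 characters left out ...]
4]))] [(array([254., 162.,  36.,  15.]), 0.69)]
cup [(array([357.1, 346.4]), 0.71, array([ 0.626, -0.273]))] [(array([353., 334.,  12.,  21.]), 0.79)]
jar [(array([346.8, 278.5]), 0.47, array([ 0.641, -0.076])), (array([280.7, 210.2]), 0.28, array([0.508, 0.213]))] [(array([356., 394.,  30.,  65.]), 0.64), (array([340., 266.,  16.,  18.]), 0.61)]
carton [] [(array([365., 225.,  30.,  34.]), 0.66), (array([333., 303.,  19.,  21.]), 0.58)]
flask [(array([279.4, 163.7]), 0.87, array([0.523, 0.461]))] [(array([268., 116.,  20.,  52.]), 0.81)]
can [(array([367.6, 449.3]), 0.6, array([ 0.602, -0.489])), (array([260.9, 163. ]), 0.42, array([0.466, 0.475]))] [(array([355., 392.,  33.,  69.]), 0.71)]
```

View crops.

```bash
python3 - <<'E'
import cv2
a=cv2.imread("pics/top0.png")[150:330,190:450];cv2.imwrite("pics/a.png",cv2.resize(a,None,fx=3,fy=3,interpolation=2))
b=cv2.imread("pics/side0.png")[140:380,200:420];cv2.imwrite("pics/b.png",cv2.resize(b,None,fx=2.5,fy=2.5,interpolation=2))
E
```

```text
(no output)
```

View pics/a.png

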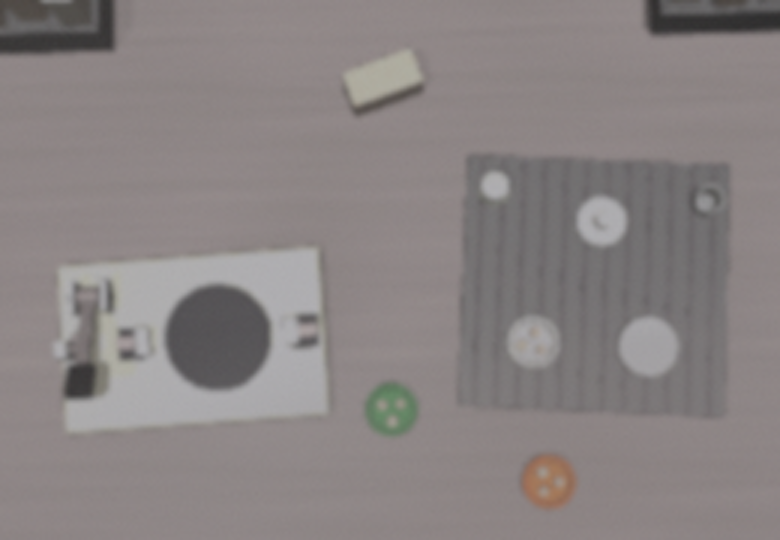

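View pics/b.png

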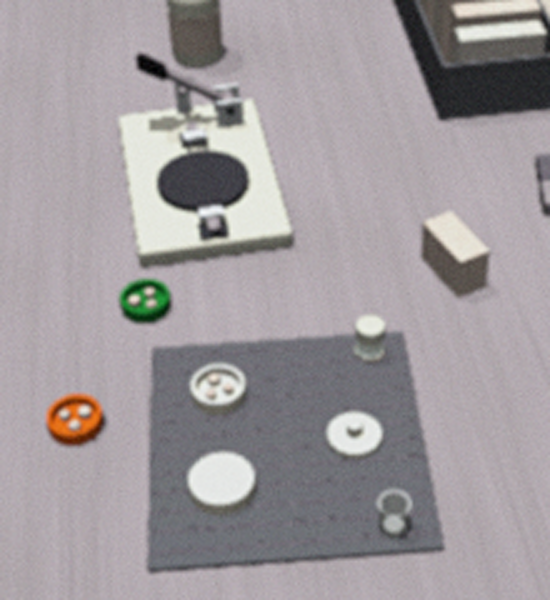

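```bash
cat >> h.py <<'E'
def blob(c,w0,z,hw,white=True):
    """weighted centroid of bright/dark disc near world xy w0 at height z -> world xy"""
    g=cv2.GaussianBlur(c["image"].astype(np.float32).mean(2),(0,0),.7)
    u,v=proj(c,[*w0,z]);u0,v0=int(u)-hw,int(v)-hw
    p=cv2.resize(g[v0:v0+2*hw+1,u0:u0+2*hw+1],None,fx=8,fy=8,interpolation=cv2.INTER_CUBIC)
    th,m=cv2.threshold(np.clip(p,0,255).astype(np.uint8),0,255,cv2.THRESH_OTSU+(0 if white else 1))
    n,l,s,ce=cv2.connectedComponentsWithStats(m)
    # component nearest the centre
    k=1+np.argmin([np.hypot(*(x-p.shape[0]/2))-0.02*a for x,a in zip(ce[1:],s[1:,4])])
    cn=max(cv2.findContours((l==k).astype(np.uint8),0,1)[0],key=cv2.contourArea)
    e=cv2.fitEllipse(cv2.convexHull(cn))
    px=[(e[0][0]+.5)/8-.5+u0,(e[0][1]+.5)/8-.5+v0]
    return atz(c,px,z)[:2],np.array(e[1])/8,th
E
python3 - <<'E'
from h import *
np.set_printoptions(precision=4,suppress=True)
for v in("top","side"):
    c=capture(v)
    for n,w,z,hw,wh in(("setter",(.485,-.216),.021,14,1),("dish",(.49,-.115),.022,13,1),("cover",(.61,-.18),.013,13,1),("plate",(.507,.173),.03,19,0)):
        print(v,n,*blob(c,w,z,hw,wh), 'm/px',np.linalg.norm(atz(c,proj(c,[*w,z]),z)-atz(c,np.add(proj(c,[*w,z]),[1,0]),z)))
    g=c["image"]
    # plinth corners (top z=.022) / lever pad
c=capture("top");g=c["image"].astype(float).mean(2)
m=cv2.inRange(c["image"],(165,165,150),(255,255,255))
m[:225]=0;m[300:]=0;m[:,:200]=0;m[:,305:]=0
r=cv2.minAreaRect(cv2.findNonZero(m));print(r,[atz(c,p,.022)[:2] for p in cv2.boxPoints(r)])
E
```

```text
top setter [ 0.4885 -0.2231] [19.5097 19.9683] 138.0 m/px 0.002784536985711134
top dish [ 0.4951 -0.1154] [17.2996 17.4403] 136.0 m/px 0.0027934195562971916
top cover [ 0.6087 -0.1844] [16.5857 16.848 ] 138.0 m/px 0.002829980618310469
top plate [0.5061 0.1786] [34.9681 35.4274] 127.0 m/px 0.0028097063410614143
side setter [ 0.4884 -0.2229] [21.0452 26.8198] 170.0 m/px 0.0021150480273217235
side dish [ 0.4952 -0.1158] [16.9231 22.8162] 153.0 m/px 0.0022651327909333444
side cover [ 0.6085 -0.1844] [17.0514 22.1228] 167.0 m/px 0.0021944450183048318
side plate [0.5058 0.1823] [30.6971 36.7458] 144.0 m/px 0.002687419913959442
((252.7406768798828, 262.7772216796875), (53.75505447387695, 87.86942291259766), 85.66769409179688) [array([0.5748, 0.3364]), array([0.5875, 0.0871]), array([0.4361, 0.0783]), array([0.4231, 0.3247])]
```

```bash
cat >> h.py <<'E'
from scipy.optimize import minimize
def circ(c,w0,z,r,sign,span=.012):
    g=cv2.GaussianBlur(c["image"].astype(np.float32).mean(2),(0,0),.8)
    A=np.linspace(0,2*np.pi,120,endpoint=False)
    def cost(p):
        P=[np.array([proj(c,[p[0]+q*np.cos(a),p[1]+q*np.sin(a),z]) for a in A],np.float32) for q in (r-.003,r+.003)]
        I=[cv2.remap(g,x[None,:,0],x[None,:,1],cv2.INTER_CUBIC)[0] for x in P]
        return -np.mean(np.clip(sign*(I[0]-I[1]),-20,45))
    G=[(cost((w0[0]+i,w0[1]+j)),w0[0]+i,w0[1]+j) for i in np.arange(-span,span+.001,.003) for j in np.arange(-span,span+.001,.003)]
    r_=minimize(cost,min(G)[1:],method="Nelder-Mead",options=dict(initial_simplex=np.array(min(G)[1:])+np.array([[0,0],[.002,0],[0,.002]])))
    return r_.x,r_.fun
E
python3 - <<'E'
from h import *
np.set_printoptions(precision=4,suppress=True)
for v in("top","side"):
    c=capture(v)
    for n,w,z,r,s in(("setter",(.4885,-.223),.021,.028,1),("dish",(.495,-.1155),.022,.025,1),("cover",(.6085,-.1844),.013,.024,1),("plate",(.506,.180),.03,.05,-1),("plate48",(.506,.180),.03,.048,-1)):
        print(v,n,*circ(c,w,z,r,s))
E
```

```text
top setter [ 0.4887 -0.2232] -29.01129913330078
top dish [ 0.4955 -0.1159] -23.489688873291016
top cover [ 0.6089 -0.1845] -38.06114196777344
top plate [0.506 0.18 ] -45.0
top plate48 [0.5057 0.1783] -45.0
side setter [ 0.4855 -0.223 ] -45.0
side dish [ 0.494 -0.114] -45.0
side cover [ 0.6055 -0.1844] -45.0
side plate [0.5052 0.176 ] -44.82594299316406
side plate48 [0.5067 0.1753] -44.29393005371094
```

```bash
sed -i 's/-20,45/-20,200/' h.py
python3 - <<'E'
from h import *
np.set_printoptions(precision=4,suppress=True)
for v in("top","side"):
    c=capture(v)
    for n,w,z,r,s in(("setter",(.4885,-.223),.021,.028,1),("dish",(.495,-.1155),.022,.025,1),("cover",(.6085,-.1844),.013,.024,1),("plate",(.506,.180),.03,.05,-1)):
        print(v,n,*circ(c,w,z,r,s))
c=capture("side");save(c,"s1.png")
p=[proj(c,[.506+.05*np.cos(a),.179+.05*np.sin(a),.03]) for a in np.linspace(0,6.28,90)]
q=[proj(c,[.506+.05*np.cos(a),.179+.05*np.sin(a),.022]) for a in np.linspace(0,6.28,90)]
g=cv2.resize(c["image"][150:260,235:335,::-1],None,fx=5,fy=5,interpolation=2)
for P,col in((p,(0,0,255)),(q,(0,255,0))):
    for x in P: cv2.circle(g,(int((x[0]-235+.5)*5),int((x[1]-150+.5)*5)),1,col,-1)
cv2.imwrite("pics/c.png",g)
E
```

```text
top setter [ 0.4887 -0.2232] -28.977075576782227
top dish [ 0.4954 -0.116 ] -23.590543746948242
top cover [ 0.6088 -0.1845] -37.89137649536133
top plate [0.5061 0.1785] -52.12114334106445
side setter [ 0.4884 -0.2227] -98.73175811767578
side dish [ 0.4953 -0.1152] -74.54486846923828
side cover [ 0.6086 -0.1842] -93.2254409790039
side plate [0.5061 0.1749] -88.96102142333984
```

View pics/c.png

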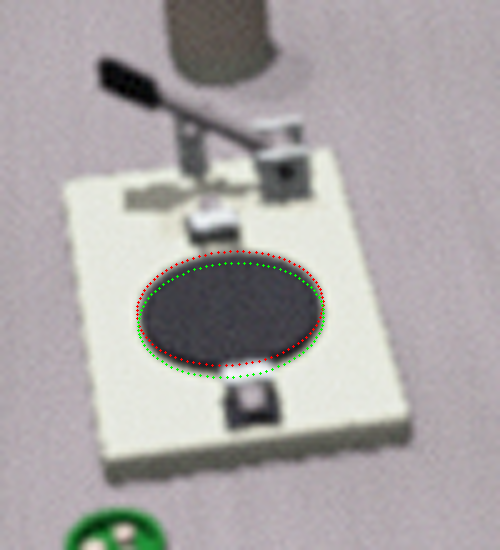

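```bash
cat >> h.py <<'E'
from scipy.spatial.transform import Rotation as Ro
def go(x,y,z,yawdeg=2.9):
    """print shift (cm, tool axes) and turn to put TCP at x,y,z with tool y at yawdeg, pointing down"""
    s=manip.sense();R=Ro.from_rotvec(s["orientation"]).as_matrix()
    a=np.radians(yawdeg);T=np.array([[-np.sin(a),np.cos(a),0],[np.cos(a),np.sin(a),0],[0,0,-1]]).T
    print("t",round(s["time"],2),"pos",np.round(s["tool_pos"],4),"F",np.round(s["wrist_force"],1),"w",round(s["width"],4))
    print("shift cm",np.round(R.T@(np.array([x,y,z])-s["tool_pos"])*100,2),"turn",np.round(Ro.from_matrix(R.T@T).as_rotvec(),4))
E
python3 -c "
from h import *
go(.4886,-.223,.10)"
```

```text
t 2.7 pos [ 0.1538 -0.6316  0.2483] F [ 0.3 -0.2 -0.1] w 0.0852
shift cm [ 42.2  -31.78  14.83] turn [-0.     -0.     -1.3826]
```

Emit:
carry_out:
  rows: "10 -7.5 0 0 0 -0.35 8.5; 20 -15 0 0 0 -0.7 8.5; 30 -22 0 0 0 -1.05 8.5; 42.2 -31.8 8 0 0 -1.3826 8.5; 42.2 -31.8 12 0 0 -1.3826 8.5; 42.2 -31.8 14.8 0 0 -1.3826 8.5; 42.2 -31.8 14.8 0 0 -1.3826 8.5; 42.2 -31.8 14.8 0 0 -1.3826 8.5; 42.2 -31.8 14.8 0 0 -1.3826 8.5; 42.2 -31.8 14.8 0 0 -1.3826 8.5; 42.2 -31.8 14.8 0 0 -1.3826 8.5; 42.2 -31.8 14.8 0 0 -1.3826 8.5"

```text
time: 3.7
tool_pos: [0.4571, -0.2615, 0.1201]
orientation: [2.159, 2.281, 0.001]
wrist_force: [0.3, -0.7, 0.1]
width: 0.0852
finger_force: 0.0
```

```bash
python3 -c "
from h import *
go(.4886,-.223,.02)"
```

```text
t 3.7 pos [ 0.4571 -0.2615  0.1201] F [ 0.3 -0.7  0.1] w 0.0852
shift cm [ 3.67  3.35 10.02] turn [0.0008 0.     0.0046]
```

Emit:
carry_out:
  rows: "3.67 3.35 3 0 0 0.0046 8.5; 3.67 3.35 6 0 0 0.0046 8.5; 3.67 3.35 6 0 0 0.0046 8.5; 3.67 3.35 6 0 0 0.0046 8.5; 3.67 3.35 6 0 0 0.0046 8.5"

```text
time: 4.12
tool_pos: [0.4872, -0.2256, 0.0612]
orientation: [2.171, 2.27, -0.002]
wrist_force: [0.1, -0.1, 0.3]
width: 0.0852
finger_force: 0.0
```

```bash
python3 -c "
from h import *
go(.4886,-.223,.024)"
```

```text
t 4.12 pos [ 0.4872 -0.2256  0.0612] F [ 0.1 -0.1  0.3] w 0.0852
shift cm [0.26 0.15 3.72] turn [-0.0004  0.0011 -0.0058]
```

Emit:
carry_out:
  rows: "0 0 1.5 0 0 0 7; 0 0 3 0 0 0 7; 0 0 3.5 0 0 0 7; 0 0 3.5 0 0 0 7; 0 0 3.5 0 0 0 7; 0 0 3.5 0 0 0 7"

```text
time: 4.62
tool_pos: [0.4882, -0.2253, 0.0271]
orientation: [2.17, 2.269, 0.001]
wrist_force: [-1.1, -0.5, 0.4]
width: 0.0703
finger_force: 0.0
```

```bash
python3 -c "
from h import *
go(.4886,-.223,.018)"
```

```text
t 4.62 pos [ 0.4882 -0.2253  0.0271] F [-1.1 -0.5  0.4] w 0.0703
shift cm [0.23 0.05 0.91] turn [ 0.0021  0.0012 -0.0059]
```

Emit:
carry_out:
  rows: "0.23 0.05 0.3 0 0 -0.006 7; 0.23 0.05 0.6 0 0 -0.006 7; 0.23 0.05 0.7 0 0 -0.006 7; 0.23 0.05 0.7 0 0 -0.006 7; 0.23 0.05 0.7 0 0 -0.006 7"

```text
time: 5.03
tool_pos: [0.488, -0.2219, 0.0186]
orientation: [-2.163, -2.278, 0.0]
wrist_force: [-0.8, 0.6, 0.2]
width: 0.0701
finger_force: 0.0
```

```bash
python3 - <<'E'
from h import *
go(.4886,-.223,.016)
c=capture("side");u,v=map(int,proj(c,[.4886,-.223,.03]));cv2.imwrite("pics/d.png",cv2.resize(c["image"][v-40:v+40,u-50:u+50,::-1],None,fx=6,fy=6,interpolation=2))
E
```

```text
t 5.03 pos [ 0.488  -0.2219  0.0186] F [-0.8  0.6  0.2] w 0.0701
shift cm [-0.11  0.06  0.26] turn [-0.0003 -0.0001  0.0015]
```

View pics/d.png

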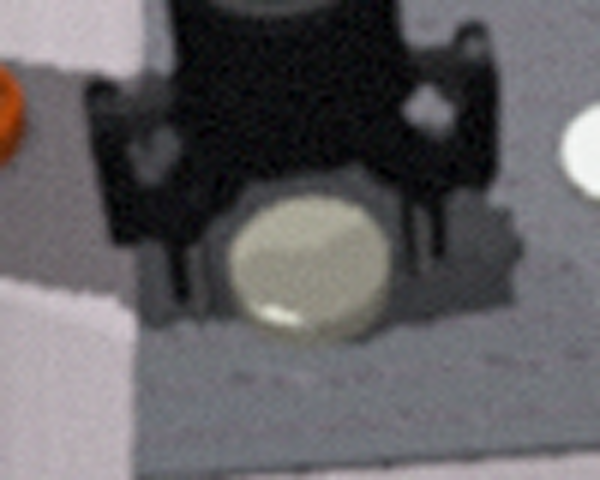

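Emit:
carry_out:
  rows: "-0.1 0.05 0 0 0 0 6.2; -0.1 0.05 0 0 0 0 5; -0.1 0.05 0 0 0 0 5; -0.1 0.05 0 0 0 0 5; -0.1 0.05 0 0 0 0 5; -0.1 0.05 0 0 0 0 5"
  grip_force: 35

```text
time: 5.58
tool_pos: [0.4889, -0.2232, 0.0192]
orientation: [2.162, 2.278, 0.0]
wrist_force: [-1.2, -0.4, 5.0]
width: 0.0548
finger_force: 40.0
```

Emit:
carry_out:
  rows: "0 0 -1 0 0 0 5; 0 0 -3 0 0 0 5; 0 0 -6 0 0 0 5; 0 0 -8 0 0 0 5; 0 0 -8 0 0 0 5; 0 0 -8 0 0 0 5"

```text
time: 6.08
tool_pos: [0.4892, -0.2234, 0.0999]
orientation: [2.162, 2.276, 0.001]
wrist_force: [-0.2, -0.0, -0.7]
width: 0.0545
finger_force: 37.5
```

```bash
python3 -c "
from h import *
go(.506,.1785,.11)"
```

```text
t 6.08 pos [ 0.4892 -0.2234  0.0999] F [-0.2 -0.  -0.7] w 0.0545
shift cm [40.05  3.76 -1.05] turn [0.0023 0.0011 0.0011]
```

Emit:
carry_out:
  rows: "3 0.3 -1 0 0 0 5; 7 0.7 -1 0 0 0 5; 11 1.1 -1 0 0 0 5; 15 1.5 -1 0 0 0 5; 19 1.9 -1 0 0 0 5; 23 2.3 -1 0 0 0 5; 27 2.7 -1 0 0 0 5; 31 3.1 -1 0 0 0 5; 35 3.4 -1 0 0 0 5; 38 3.6 -1 0 0 0 5; 40 3.75 -1 0 0 0 5; 40 3.75 -1 0 0 0 5"

```text
time: 7.08
tool_pos: [0.504, 0.1851, 0.1075]
orientation: [-2.151, -2.285, -0.003]
wrist_force: [0.4, 0.8, -1.4]
width: 0.0549
finger_force: 37.5
```

Emit:
carry_out:
  rows: "0 0 2 0 0 0 5; 0 0 4 0 0 0 5; 0 0 5 0 0 0 5; 0 0 5 0 0 0 5; 0 0 5 0 0 0 5; 0 0 5 0 0 0 5"

```text
time: 7.58
tool_pos: [0.5056, 0.1782, 0.059]
orientation: [2.163, 2.278, 0.0]
wrist_force: [0.5, -0.2, -0.7]
width: 0.0543
finger_force: 37.6
```

```bash
python3 - <<'E'
from h import *
np.set_printoptions(precision=4,suppress=True)
go(.506,.1785,.044)
for v in("side","top"):
    c=capture(v);u,v_=map(int,proj(c,[.506,.1785,.07]));cv2.imwrite("pics/e_%s.png"%v,cv2.resize(c["image"][v_-40:v_+40,u-50:u+50,::-1],None,fx=6,fy=6,interpolation=2))
    if v=="side": z=manip.sense()["tool_pos"][2]-.0192+.021; print(circ(c,(.506,.1785),z,.028,1))
E
```

```text
t 7.58 pos [0.5056 0.1782 0.059 ] F [ 0.5 -0.2 -0.7] w 0.0543
shift cm [0.03 0.04 1.5 ] turn [ 0.0004 -0.      0.0008]
(array([0.5064, 0.2163]), np.float64(-68.32151794433594))
```

View pics/e_side.png

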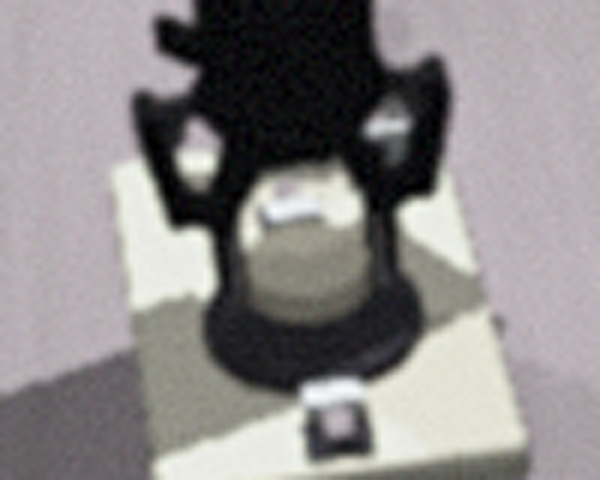

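Emit:
carry_out:
  rows: "0.03 0.04 0.6 0 0 0 5; 0.03 0.04 1.1 0 0 0 5; 0.03 0.04 1.4 0 0 0 5; 0.03 0.04 1.5 0 0 0 5; 0.03 0.04 1.55 0 0 0 5; 0.03 0.04 1.55 0 0 0 5; 0.03 0.04 1.55 0 0 0 5; 0.03 0.04 1.55 0 0 0 5"

```text
time: 8.35
tool_pos: [0.5053, 0.1786, 0.0433]
orientation: [-2.163, -2.278, 0.001]
wrist_force: [-2.5, -1.2, 2.4]
width: 0.0544
finger_force: 40.4
```

Emit:
carry_out:
  rows: "0 0 0 0 0 0 5.7; 0 0 0 0 0 0 6; 0 0 0 0 0 0 6.6; 0 0 0 0 0 0 7; 0 0 0 0 0 0 7; 0 0 0 0 0 0 7; 0 0 -3 0 0 0 7; 0 0 -6 0 0 0 7; 0 0 -6 0 0 0 7"

```text
time: 9.1
tool_pos: [0.5085, 0.18, 0.1074]
orientation: [2.161, 2.276, 0.011]
wrist_force: [1.1, 0.9, 0.5]
width: 0.0702
finger_force: 0.0
```

```bash
python3 -c "
from h import *
go(.4954,-.1155,.09)"
```

```text
t 9.1 pos [0.5085 0.18   0.1074] F [1.1 0.9 0.5] w 0.0702
shift cm [-29.45  -2.85   1.64] turn [ 0.0075 -0.0027  0.0012]
```

Emit:
carry_out:
  rows: "-3 -0.3 0 0 0 0 7; -7 -0.6 0 0 0 0 7; -11 -1 0 0 0 0 7; -15 -1.3 0 0 0 0 7; -19 -1.7 0 0 0 0 7; -23 -2 0 0 0 0 7; -27 -2.4 0 0 0 0 7; -29.3 -2.55 1 0 0 0 7; -29.3 -2.55 2 0 0 0 7; -29.3 -2.55 2 0 0 0 7; -29.3 -2.55 2 0 0 0 7; -29.3 -2.55 2 0 0 0 7"

```text
time: 10.1
tool_pos: [0.4958, -0.1134, 0.0833]
orientation: [-2.16, -2.281, -0.002]
wrist_force: [-0.3, 0.5, 0.1]
width: 0.07
finger_force: 0.0
```

```bash
python3 - <<'E'
from h import *
np.set_printoptions(precision=4,suppress=True)
for v in("side","top"):
    c=capture(v);print(v,circ(c,(.506,.179),.045,.028,1),blob(c,(.506,.179),.045,14,1),circ(c,(.506,.18),.03,.05,-1))
go(.4954,-.1155,.021)
E
```

```text
side (array([0.5174, 0.1652]), np.float64(-7.234920024871826)) (array([0.5038, 0.1978]), array([29.3294, 42.6854]), 50.0) (array([0.5036, 0.1772]), np.float64(-35.29475021362305))
top (array([0.5052, 0.1794]), np.float64(-55.683143615722656)) (array([0.5051, 0.1793]), array([20.0366, 20.3421]), 133.0) (array([0.5061, 0.1785]), np.float64(-53.577701568603516))
t 10.2 pos [ 0.496  -0.1135  0.0836] F [ 0.3 -0.1  0.2] w 0.0699
shift cm [-0.2  -0.07  6.26] turn [ 0.0009 -0.0005  0.0042]
```

Emit:
carry_out:
  rows: "-0.2 -0.07 2 0 0 0.004 6.8; -0.2 -0.07 4 0 0 0.004 6.8; -0.2 -0.07 5.4 0 0 0.004 6.8; -0.2 -0.07 6 0 0 0.004 6.8; -0.2 -0.07 6.2 0 0 0.004 6.8; -0.2 -0.07 6.2 0 0 0.004 6.8; -0.2 -0.07 6.2 0 0 0.004 6.8; -0.2 -0.07 6.2 0 0 0.004 6.8"

```text
time: 10.87
tool_pos: [0.4955, -0.1172, 0.0221]
orientation: [2.166, 2.273, 0.001]
wrist_force: [0.3, 0.4, 0.2]
width: 0.068
finger_force: 0.0
```

```bash
python3 -c "
from h import *
go(.4954,-.1155,.021)"
```

```text
t 10.87 pos [ 0.4955 -0.1172  0.0221] F [0.3 0.4 0.2] w 0.068
shift cm [ 0.17 -0.    0.11] turn [ 0.0016  0.0003 -0.0024]
```

Emit:
carry_out:
  rows: "0.12 0 0.05 0 0 0 6.8; 0.12 0 0.05 0 0 0 6.8; 0.12 0 0.05 0 0 0 6.8"

```text
time: 11.12
tool_pos: [0.495, -0.116, 0.0211]
orientation: [2.167, 2.274, 0.001]
wrist_force: [-0.3, 1.2, 0.1]
width: 0.0683
finger_force: 0.0
```

Emit:
carry_out:
  rows: "0 0 0 0 0 0 5.8; 0 0 0 0 0 0 4.6; 0 0 0 0 0 0 4.6; 0 0 0 0 0 0 4.6; 0 0 0 0 0 0 4.6; 0 0 0 0 0 0 4.6"
  grip_force: 35

```text
time: 11.62
tool_pos: [0.4949, -0.1161, 0.0211]
orientation: [2.167, 2.274, 0.0]
wrist_force: [-1.3, 0.3, 5.0]
width: 0.0479
finger_force: 35.8
```

Emit:
carry_out:
  rows: "0 0 -0.5 0 0 0 4.6; 0 0 -2 0 0 0 4.6; 0 0 -4 0 0 0 4.6; 0 0 -6 0 0 0 4.6; 0 0 -8 0 0 0 4.6; 0 0 -9 0 0 0 4.6; 0 0 -9 0 0 0 4.6; 0 0 -9 0 0 0 4.6"

```text
time: 12.28
tool_pos: [0.4948, -0.1162, 0.1107]
orientation: [2.168, 2.273, 0.0]
wrist_force: [-1.2, 0.3, -0.4]
width: 0.0483
finger_force: 36.7
```

```bash
python3 -c "
from h import *
go(.5053,.1787,.11)"
```

```text
t 12.28 pos [ 0.4948 -0.1162  0.1107] F [-1.2  0.3 -0.4] w 0.0483
shift cm [29.4   2.46  0.07] turn [ 0.0006  0.0002 -0.0029]
```

Emit:
carry_out:
  rows: "2 0.2 0 0 0 0 4.6; 5 0.4 0 0 0 0 4.6; 9 0.7 0 0 0 0 4.6; 13 1 0 0 0 0 4.6; 17 1.4 0 0 0 0 4.6; 21 1.8 0 0 0 0 4.6; 24.5 2.1 0 0 0 0 4.6; 27 2.3 0 0 0 0 4.6; 28.5 2.4 0 0 0 0 4.6; 29.4 2.46 0 0 0 0 4.6; 29.4 2.46 0 0 0 0 4.6; 29.4 2.46 0 0 0 0 4.6"

```text
time: 13.28
tool_pos: [0.5046, 0.1777, 0.1097]
orientation: [-2.167, -2.274, 0.004]
wrist_force: [0.7, -1.6, -1.0]
width: 0.0478
finger_force: 36.7
```

Emit:
carry_out:
  rows: "0 0 1 0 0 0 4.6; 0 0 2 0 0 0 4.6; 0 0 3 0 0 0 4.6; 0 0 3.8 0 0 0 4.6; 0 0 4 0 0 0 4.6; 0 0 4 0 0 0 4.6; 0 0 4 0 0 0 4.6; 0 0 4 0 0 0 4.6"

```text
time: 13.95
tool_pos: [0.5055, 0.1789, 0.0709]
orientation: [2.167, 2.274, 0.001]
wrist_force: [0.8, 0.8, -1.4]
width: 0.048
finger_force: 36.7
```

```bash
python3 -c "
from h import *
go(.5053,.1787,.0603)"
```

```text
t 13.95 pos [0.5055 0.1789 0.0709] F [ 0.8  0.8 -1.4] w 0.048
shift cm [-0.02 -0.02  1.06] turn [ 0.0005 -0.0002 -0.0026]
```

Emit:
carry_out:
  rows: "0 0 0.4 0 0 0 4.6; 0 0 0.7 0 0 0 4.6; 0 0 0.9 0 0 0 4.6; 0 0 1 0 0 0 4.6; 0 0 1.05 0 0 0 4.6; 0 0 1.08 0 0 0 4.6; 0 0 1.08 0 0 0 4.6; 0 0 1.08 0 0 0 4.6"

```text
time: 14.62
tool_pos: [0.5051, 0.1788, 0.0601]
orientation: [2.167, 2.274, -0.0]
wrist_force: [-2.0, -0.7, 3.1]
width: 0.0479
finger_force: 37.1
```

Emit:
carry_out:
  rows: "0 0 0 0 0 0 5; 0 0 0 0 0 0 5.4; 0 0 0 0 0 0 6; 0 0 0 0 0 0 6.4; 0 0 0 0 0 0 6.4; 0 0 0 0 0 0 6.4; 0 0 -2 0 0 0 6.4; 0 0 -5 0 0 0 6; 0 0 -5 0 0 0 6"

```text
time: 15.37
tool_pos: [0.5078, 0.18, 0.1137]
orientation: [2.166, 2.272, 0.01]
wrist_force: [0.5, 0.8, 0.0]
width: 0.0598
finger_force: 0.0
```

```bash
python3 -c "
from h import *
go(.6087,-.1844,.11)"
```

```text
t 15.37 pos [0.5078 0.18   0.1137] F [0.5 0.8 0. ] w 0.0598
shift cm [-36.88   8.33   0.34] turn [ 0.0067 -0.0024 -0.0028]
```

Emit:
carry_out:
  rows: "-3 0.7 0 0 0 0 5; -7 1.6 0 0 0 0 5; -11 2.5 0 0 0 0 5; -15 3.5 0 0 0 0 4; -19 4.4 0 0 0 0 4; -23 5.3 0 0 0 0 4; -27 6.3 0 0 0 0 4; -31 7.2 0 0 0 0 4; -34 7.9 0 0 0 0 4; -36 8.4 0 0 0 0 4; -36.8 8.5 0 0 0 0 4; -36.8 8.5 0 0 0 0 4"

```text
time: 16.37
tool_pos: [0.6074, -0.1874, 0.1094]
orientation: [2.172, 2.269, -0.001]
wrist_force: [-0.0, 0.7, 0.7]
width: 0.0401
finger_force: 0.0
```

Emit:
carry_out:
  rows: "0 0 2 0 0 0 4; 0 0 4 0 0 0 4; 0 0 5 0 0 0 4; 0 0 5 0 0 0 4; 0 0 5 0 0 0 4; 0 0 5 0 0 0 4"

```text
time: 16.87
tool_pos: [0.6085, -0.1837, 0.0608]
orientation: [2.165, 2.275, 0.002]
wrist_force: [0.9, -0.8, 0.6]
width: 0.0397
finger_force: 0.0
```

```bash
python3 - <<'E'
from h import *
np.set_printoptions(precision=4,suppress=True)
for v in("top","side"):
    c=capture(v);print(v,"dish",circ(c,(.5055,.179),.061,.025,1),blob(c,(.5055,.179),.061,13,1),"setter",circ(c,(.5055,.179),.045,.028,1,.006))
    if v=="side":
        u,w=map(int,proj(c,[.506,.179,.05]));cv2.imwrite("pics/f.png",cv2.resize(c["image"][w-40:w+40,u-50:u+50,::-1],None,fx=6,fy=6,interpolation=2))
go(.6087,-.1844,.035)
E
```

```text
top dish (array([0.5058, 0.18  ]), np.float64(-36.55963897705078)) (array([0.504 , 0.1776]), array([19.7279, 20.231 ]), 129.0) setter (array([0.5054, 0.1799]), np.float64(-44.2210693359375))
side dish (array([0.505 , 0.1785]), np.float64(-25.750993728637695)) (array([0.5034, 0.2005]), array([20.7865, 34.2913]), 168.0) setter (array([0.5057, 0.177 ]), np.float64(-47.996150970458984))
t 16.97 pos [ 0.6086 -0.1844  0.0611] F [ 0.1 -0.1 -0.3] w 0.04
shift cm [0.   0.   2.61] turn [ 0.0019  0.0005 -0.0022]
```

View pics/f.png

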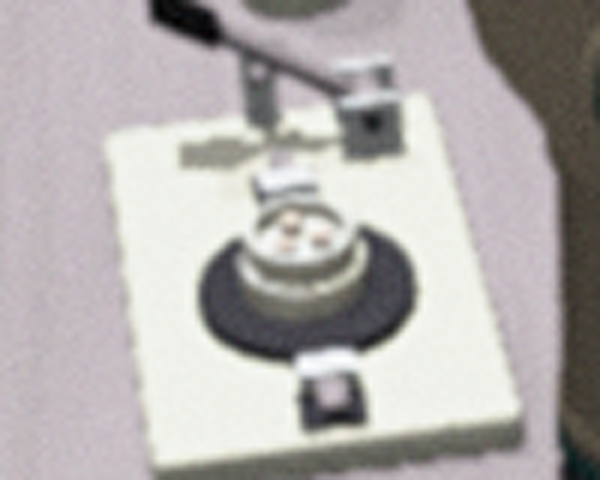

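Emit:
carry_out:
  rows: "0 0 1.5 0 0 0 4; 0 0 2.3 0 0 0 3.5; 0 0 2.8 0 0 0 3; 0 0 2.9 0 0 0 3; 0 0 2.9 0 0 0 3; 0 0 2.9 0 0 0 3"

```text
time: 17.47
tool_pos: [0.6081, -0.1847, 0.0312]
orientation: [2.167, 2.274, 0.001]
wrist_force: [0.5, -1.3, 0.4]
width: 0.0301
finger_force: 0.0
```

```bash
python3 -c "
from h import *
go(.6087,-.1844,.0315)"
```

```text
t 17.47 pos [ 0.6081 -0.1847  0.0312] F [ 0.5 -1.3  0.4] w 0.0301
shift cm [ 0.03  0.06 -0.03] turn [ 0.0006  0.     -0.0028]
```

Emit:
carry_out:
  rows: "0.02 0.05 -0.03 0 0 0 2.2; 0.02 0.05 -0.03 0 0 0 1.6; 0.02 0.05 -0.03 0 0 0 1; 0.02 0.05 -0.03 0 0 0 1; 0.02 0.05 -0.03 0 0 0 1; 0.02 0.05 -0.03 0 0 0 1; 0.02 0.05 -0.03 0 0 0 1"
  grip_force: 35

```text
time: 18.05
tool_pos: [0.6088, -0.1845, 0.0318]
orientation: [2.167, 2.273, 0.001]
wrist_force: [0.2, 0.3, 5.4]
width: 0.0122
finger_force: 34.3
```

Emit:
carry_out:
  rows: "0 0 -0.5 0 0 0 1; 0 0 -2 0 0 0 1; 0 0 -4 0 0 0 1; 0 0 -6 0 0 0 1; 0 0 -8 0 0 0 1; 0 0 -9 0 0 0 1; 0 0 -9 0 0 0 1; 0 0 -9 0 0 0 1"

```text
time: 18.72
tool_pos: [0.6081, -0.1845, 0.121]
orientation: [2.168, 2.274, -0.0]
wrist_force: [-0.3, 0.4, -1.3]
width: 0.0118
finger_force: 34.1
```

```bash
python3 -c "
from h import *
go(.5053,.1792,.122)"
```

```text
t 18.72 pos [ 0.6081 -0.1845  0.121 ] F [-0.3  0.4 -1.3] w 0.0118
shift cm [36.82 -8.52 -0.1 ] turn [-0.      0.0001 -0.0028]
```

Emit:
carry_out:
  rows: "2 -0.5 0 0 0 0 1; 5 -1.2 0 0 0 0 1; 9 -2.1 0 0 0 0 1; 13 -3 0 0 0 0 1; 17 -4 0 0 0 0 1; 21 -4.9 0 0 0 0 1; 25 -5.8 0 0 0 0 1; 29 -6.7 0 0 0 0 1; 32.5 -7.5 0 0 0 0 1; 35 -8.1 0 0 0 0 1; 36.4 -8.5 0 0 0 0 1; 36.8 -8.55 0 0 0 0 1"

```text
time: 19.72
tool_pos: [0.5027, 0.1827, 0.1198]
orientation: [-2.159, -2.278, 0.002]
wrist_force: [0.1, 1.1, -0.5]
width: 0.0119
finger_force: 34.2
```

Emit:
carry_out:
  rows: "0 0 0 0 0 0 1; 0 0 0.7 0 0 0 1; 0 0 1.4 0 0 0 1; 0 0 2 0 0 0 1; 0 0 2.3 0 0 0 1; 0 0 2.4 0 0 0 1; 0 0 2.4 0 0 0 1; 0 0 2.4 0 0 0 1; 0 0 2.4 0 0 0 1"

```text
time: 20.47
tool_pos: [0.5055, 0.1791, 0.0974]
orientation: [2.167, 2.274, 0.001]
wrist_force: [0.0, 0.5, -1.7]
width: 0.012
finger_force: 34.2
```

```bash
python3 - <<'E'
from h import *
go(.5053,.1792,.087)
c=capture("side");u,w=map(int,proj(c,[.506,.179,.07]));cv2.imwrite("pics/g.png",cv2.resize(c["image"][w-40:w+40,u-50:u+50,::-1],None,fx=6,fy=6,interpolation=2))
E
```

```text
t 20.47 pos [0.5055 0.1791 0.0974] F [ 0.   0.5 -1.7] w 0.012
shift cm [ 0.01 -0.02  1.04] turn [ 0.0006 -0.0002 -0.0028]
```

View pics/g.png

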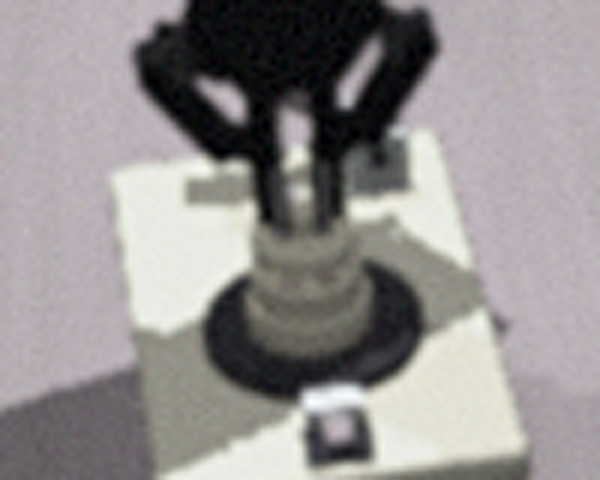

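The cover hangs level just above the dish (crop about (310,240)), aligned with the stack. Lower it.

Emit:
carry_out:
  rows: "0 0 0.4 0 0 0 1; 0 0 0.7 0 0 0 1; 0 0 0.9 0 0 0 1; 0 0 1 0 0 0 1; 0 0 1.04 0 0 0 1; 0 0 1.06 0 0 0 1; 0 0 1.06 0 0 0 1; 0 0 1.06 0 0 0 1"

```text
time: 21.18
tool_pos: [0.505, 0.179, 0.0868]
orientation: [-2.167, -2.274, 0.001]
wrist_force: [-1.8, -0.5, 3.6]
width: 0.012
finger_force: 34.5
```

Emit:
carry_out:
  rows: "0 0 0 0 0 0 1.4; 0 0 0 0 0 0 1.8; 0 0 0 0 0 0 2.4; 0 0 0 0 0 0 2.8; 0 0 0 0 0 0 3; 0 0 0 0 0 0 3; 0 0 -1.5 0 0 0 3; 0 0 -4 0 0 0 3; 0 0 -7 0 0 0 3; 0 0 -9 0 0 0 3; 0 0 -9 0 0 0 3; 0 0 -9 0 0 0 3"

```text
time: 22.18
tool_pos: [0.5059, 0.1793, 0.1777]
orientation: [2.167, 2.273, 0.004]
wrist_force: [-0.4, -0.1, 0.4]
width: 0.03
finger_force: 0.0
```

```bash
python3 - <<'E'
from h import *
np.set_printoptions(precision=4,suppress=True)
c=capture("top")
for l in("lever_tip",): print([(m["pixel"],m["confidence"],atz(c,m["pixel"],.107)) for m in finder.mark_of(c,l)[:3]])
m=cv2.inRange(c["image"],(0,0,0),(85,85,85))[262:290,205:235]
n,l,s,ce=cv2.connectedComponentsWithStats(m);print([(x+[205,262],a[4],atz(c,x+[205,262],.105)[:2]) for x,a in zip(ce[1:],s[1:])])
c=capture("side")
print([(m["pixel"],m["confidence"],atz(c,m["pixel"],.107)) for m in finder.mark_of(c,"lever_tip")[:3]])
y=np.array([-.051,.9987]);x=np.array([.9987,.051]);P=np.array([.506,.179]);print("nominal",P+115*.001*y-.055*x)
go(.46,.29,.17)
E
```

```text
[([214.1, 277.2], 0.61, array([0.4628, 0.297 , 0.107 ])), ([262.4, 263.4], 0.45, array([0.4964, 0.1682, 0.107 ]))]
[(array([214.6364, 278.1364]), np.int32(44), array([0.4604, 0.296 ]))]
[([260.3, 165.6], 0.58, array([0.4647, 0.291 , 0.107 ]))]
nominal [0.4452 0.291 ]
t 22.38 pos [0.5044 0.1787 0.1754] F [-0.7  0.7 -0.1] w 0.0299
shift cm [11.33 -3.9   0.54] turn [-0.0023  0.0008 -0.0026]
```

Emit:
carry_out:
  rows: "3 -1 0 0 0 0 2; 7 -2.3 0 0 0 0 1; 10 -3.3 0 0 0 0 0; 11.5 -3.7 0 0 0 0 0; 11.5 -3.7 1 0 0 0 0; 11.5 -3.7 2 0 0 0 0; 11.5 -3.7 2.4 0 0 0 0; 11.5 -3.7 2.4 0 0 0 0; 11.5 -3.7 2.4 0 0 0 0; 11.5 -3.7 2.4 0 0 0 0; 11.5 -3.7 2.4 0 0 0 0"

```text
time: 23.3
tool_pos: [0.4633, 0.2915, 0.1528]
orientation: [2.169, 2.272, 0.001]
wrist_force: [-0.2, -0.2, 0.3]
width: 0.0002
finger_force: 0.0
```

```bash
python3 - <<'E'
from h import *
np.set_printoptions(precision=4,suppress=True)
go(.463,.2925,.124)
c=capture("top");g1=cv2.resize(c["image"][225:300,195:305,::-1],None,fx=5,fy=5,interpolation=2)
print(circ(c,(.5055,.179),.068,.024,1))
c=capture("side");u,w=map(int,proj(c,[.48,.24,.07]));g2=cv2.resize(c["image"][w-45:w+55,u-45:u+45,::-1],(200*375//250+38,375),interpolation=2)
cv2.imwrite("pics/i.png",np.vstack([g1[:375,:550]]));cv2.imwrite("pics/j.png",g2)
cv2.imwrite("pics/k.png",np.hstack([cv2.resize(g1,(440,300)),cv2.resize(c["image"][w-45:w+55,u-45:u+45,::-1],(270,300),interpolation=2)]))
E
```

```text
t 23.3 pos [0.4633 0.2915 0.1528] F [-0.2 -0.2  0.3] w 0.0002
shift cm [ 0.1  -0.03  2.88] turn [ 0.0006 -0.0001 -0.004 ]
(array([0.5056, 0.1799]), np.float64(-44.20116424560547))
```

View pics/k.png

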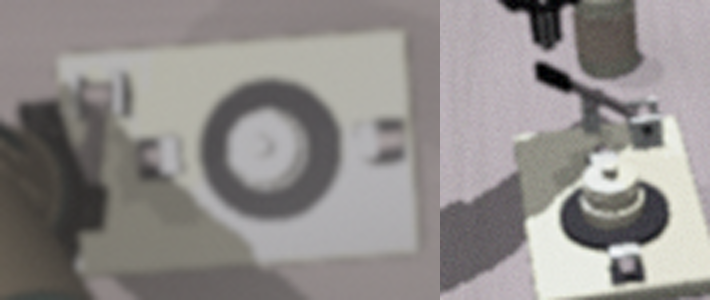

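Emit:
carry_out:
  rows: "0.1 0 1 0 0 0 0; 0.1 0 2 0 0 0 0; 0.1 0 2.5 0 0 0 0; 0.1 0 2.9 0 0 0 0; 0.1 -0.4 3.4 0 0 0 0; 0.1 -0.7 3.9 0 0 0 0; 0.1 -1 4.4 0 0 0 0; 0.1 -1.2 4.9 0 0 0 0; 0.1 -1.4 5.4 0 0 0 0; 0.1 -1.6 5.9 0 0 0 0; 0.1 -1.6 5.9 0 0 0 0; 0.1 -1.6 5.9 0 0 0 0"

```text
time: 24.4
tool_pos: [0.4459, 0.2922, 0.0931]
orientation: [-2.167, -2.274, 0.002]
wrist_force: [-0.2, -0.8, 0.4]
width: -0.0001
finger_force: 0.0
```

```bash
python3 - <<'E'
from h import *
c=capture("side");u,w=map(int,proj(c,[.46,.27,.09]));g2=cv2.resize(c["image"][w-40:w+40,u-45:u+45,::-1],None,fx=6,fy=6,interpolation=2)
cv2.imwrite("pics/l.png",g2)
go(.4459,.2922,.16)
E
```

```text
t 24.45 pos [0.4462 0.2924 0.0933] F [ 0.1 -0.7  0.4] w 0.0003
shift cm [-0.02 -0.03 -6.67] turn [-0.0009  0.0003 -0.0023]
```

View pics/l.png

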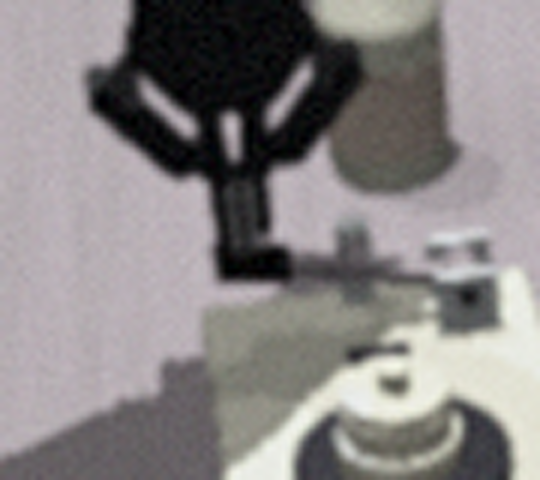

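Emit:
carry_out:
  rows: "0 0.1 0.5 0 0 0 0; 0 0.1 1 0 0 0 0; 0 0 1.4 0 0 0 0; 0 0 1.7 0 0 0 0; 0 0 1.9 0 0 0 0; 0 0 1.9 0 0 0 0; 0 0 1.9 0 0 0 0"

```text
time: 25.03
tool_pos: [0.4464, 0.2924, 0.0745]
orientation: [-2.167, -2.274, 0.001]
wrist_force: [-1.7, -1.1, 0.7]
width: -0.0
finger_force: 0.7
```

Emit:
carry_out:
  rows: "0 0 0.15 0 0 0 0; 0 0 0.3 0 0 0 0; 0 0 0.3 0 0 0 0; 0 0 0.3 0 0 0 0; 0 0 0.3 0 0 0 0"

```text
time: 25.45
tool_pos: [0.4464, 0.2925, 0.0728]
orientation: [2.167, 2.274, 0.0]
wrist_force: [-3.8, -1.2, 13.5]
width: 0.0002
finger_force: 6.6
```

```bash
python3 - <<'E'
from h import *
c=capture("side");u,w=map(int,proj(c,[.46,.27,.09]));g2=cv2.resize(c["image"][w-40:w+45,u-45:u+65,::-1],None,fx=6,fy=6,interpolation=2)
cv2.imwrite("pics/m.png",g2)
go(.4459,.2922,.16)
E
```

```text
t 25.5 pos [0.4464 0.2925 0.0728] F [-4.1 -0.5 13.3] w -0.0
shift cm [-0.03 -0.05 -8.72] turn [ 0.0002 -0.0001 -0.0025]
```

View pics/m.png

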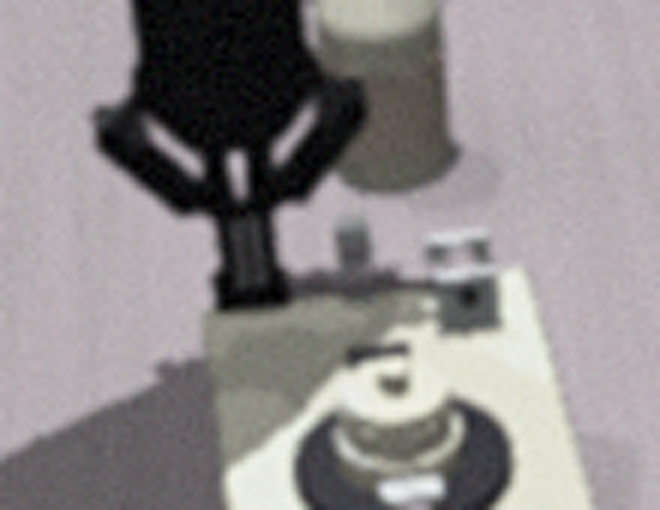

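Emit:
carry_out:
  rows: "0 0 0.1 0 0 0 0; 0 0 0.1 0 0 0 0; 0 0 0.1 0 0 0 0; 0 0 -1 0 0 0 0; 0 0 -3 0 0 0 0; 0 0 -6 0 0 0 0; 0 0 -9 0 0 0 0; 0 0 -12 0 0 0 0; 0 0 -14 0 0 0 0; 0 0 -14 0 0 0 0; 0 0 -14 0 0 0 0; 0 0 -14 0 0 0 0"

```text
time: 26.5
tool_pos: [0.4464, 0.2916, 0.211]
orientation: [2.168, 2.274, -0.002]
wrist_force: [0.9, -0.1, -0.1]
width: -0.0001
finger_force: 0.0
```

```bash
python3 - <<'E'
from h import *
np.set_printoptions(precision=4,suppress=True)
go(.4459,.2922,.2)
c=capture("side")
for z in(.057,.107): print([(m["pixel"],m["confidence"],atz(c,m["pixel"],z)) for m in finder.mark_of(c,"lever_tip")[:2]])
print("expected px latched",proj(c,[.445,.292,.057]),"raised",proj(c,[.464,.293,.107]))
g=c["image"].astype(int).mean(2)
for X in([.445,.292,.057],[.464,.293,.107]):
    u,v=map(round,proj(c,X));print(g[v-2:v+3,u-2:u+3].mean())
print("cover side",circ(c,(.5055,.179),.068,.024,1,.006))
c=capture("top")
print("cover top",circ(c,(.5055,.179),.068,.024,1),"setter",circ(c,(.5055,.179),.045,.028,1,.006),"plate",circ(c,(.506,.179),.03,.05,-1))
E
```

```text
t 26.5 pos [0.4464 0.2916 0.211 ] F [ 0.9 -0.1 -0.1] w -0.0001
shift cm [ 0.06 -0.05  1.1 ] turn [-0.0008  0.001  -0.003 ]
[([255.0, 177.1], 0.69, array([0.446 , 0.3125, 0.057 ]))]
[([255.0, 177.1], 0.69, array([0.4478, 0.2369, 0.107 ]))]
expected px latched [np.float64(254.96379850603347), np.float64(181.171783298065)] raised [np.float64(260.0156977323893), np.float64(165.2333220614097)]
18.586666666666666
180.38666666666666
cover side (array([0.5046, 0.1795]), np.float64(-41.68653106689453))
cover top (array([0.5063, 0.1781]), np.float64(-38.07612991333008)) setter (array([0.5052, 0.1789]), np.float64(-36.13639450073242)) plate (array([0.5062, 0.1787]), np.float64(-45.85997772216797))
```

```bash
python3 - <<'E'
from h import *
c=capture("side");g=c["image"].mean(2)[160:200,235:275]
n,l,s,ce=cv2.connectedComponentsWithStats((g<60).astype(np.uint8))
for x,a in zip(ce[1:],s[1:]): print(x+[235,160],a+[235,160,0,0,0])
for z in(.057,.07,.08): print(z,proj(c,[.446,.292,z]),proj(c,[.446,.292,z-.012]))
E
```

```text
[255.53333333 181.73333333] [250 179  13   7  75]
[272. 183.] [272 183   1   1   1]
0.057 [np.float64(255.3201937430922), np.float64(181.13784199923836)] [np.float64(255.75039883140397), np.float64(184.6609198428287)]
0.07 [np.float64(254.84881617600684), np.float64(177.2775904408922)] [np.float64(255.28413159738463), np.float64(180.84251832690993)]
0.08 [np.float64(254.48239118051836), np.float64(174.27682680973874)] [np.float64(254.921699845271), np.float64(177.87445655735706)]
```

The pad's dark blob is at row 181.7, where the latched height puts it, and it held about a second after release. The stack is centred to within about 1–2 mm, so I'm handing in.

```bash
python3 -c "
from h import *
print(order.hand_in())"
```

```text
the job is handed in; nothing more can be done
None
```

The firing stack is built on the station plate, with the setter, dish and cover centred to about 1–2 mm by camera; the lever stayed down after release, and the job is handed in with no verdict shown.

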